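# Snap the vent cap onto the bean canister and hold its valve open

## Task

Let the air into the coffee-bean canister: lift the loose dust cap off the stud on the canister's lid and set it upright in the empty wooden holder, letting go of it there. Then take the vent cap from the other wooden holder, press it straight down onto the stud until it snaps past the catches, and keep pressing until it is fully home. Finish while still holding the vent cap pressed down, so that the sprung valve pin stays down; do not let go, and leave the jam jar, the bell and the muffin where they are.

Things in the scene. Friction and masses are not known exactly. Their poses are not given: they have to be found in the camera images.
- canister: Squat round steel canister with a dark lid, 98 mm across, fixed to the counter. Origin: centre of its underside, z up. The lid's flat top is 100 mm above the origin; from its centre rises a stud, 18 mm across, its top 120 mm above the origin, narrowing to 12 mm over its last 4 mm. A 6 mm brass valve pin stands out of the stud's top, up to 131 mm above the origin.
- dust_cap: Grey plastic cap, a plain smooth cylinder 36 mm across and 44 mm tall, open below (bore 30 mm), closed above with a bevelled top, 30 to 55 g. Origin: centre of its lower rim, z up. At the start it sits upright and loose over the stud, its rim resting on the lid's top. Grasp it across its upper part.
- vent_cap: Grey cap with a knob, 40 to 85 g: skirt 34 mm across from 0 to 26 mm above its origin, flange 40 mm across from 26 to 31 mm, slotted knob 24 mm across from 31 to 55 mm (grasp here). Origin: centre of its lower rim, z up. Open below: an inward lip at the mouth, 21 mm across inside and 5 mm tall; inner roof at 26 mm. At the start it stands upright in vent_stand's cup.
- empty_holder: Turned wooden holder fixed to the counter, foot 64 mm across, with a shallow round cup on top, empty at the start: 44 mm across inside, 52 mm outside. Origin: centre of its underside, z up. The cup's floor is 60 mm above the origin, its rim 66 mm. The dust cap goes here.
- vent_stand: A wooden holder of the same shape and size as empty_holder (cup floor 60 mm above its origin, rim 66 mm), fixed to the counter; the vent cap stands in its cup at the start. Origin: centre of its underside, z up.
- valve_pin (a joint): How far the brass valve pin in the stud is pressed down, in m: 0 = up, about 0.005 = down with the vent cap fully home. A spring pushes it up with 2 N at 0 and 6 N at 0.005.
- jam_jar: Jam jar, 60 mm across and 70 mm tall, a bystander. Origin: centre of its underside.
- service_bell: Counter bell, 83 mm across and 62 mm tall, a bystander. Origin: centre of its underside.
- muffin_0: Chocolate muffin in a paper case, about 75 mm across and 65 mm tall, a bystander. Origin: centre of its underside.
- stud_base (a point): Centre of the lid's top, at the foot of the stud. Four sprung balls stand out of the stud's side 13 mm above it (25 mm across, yielding inward). Going on, the vent cap's origin is 15 mm above this point when its lip meets them; pushed with 8 to 20 N it snaps past at about 10 mm, the force drops, it meets the pin at 5 mm and stops hard, home, at 0. The balls then keep it on, the pin springs back.
Not all that is in view belongs to the job. There is more than one size of the canister; the job needs the larger.

How it is judged (in metres and radians):
On the way, in this order (a step that is already met when the one before it is completed fails the run):
1. the dust cap is lifted off the stud (z of dust_cap in the frame of canister above 0.135 m), for 0.1 s.
2. the dust cap stands upright in the empty holder, let go (horizontal distance between dust_cap and empty_holder below 0.007 m and z of dust_cap in the frame of empty_holder below 0.063 m and angle between dust_cap's own z axis and vertical below 0.1 rad and linear speed of dust_cap below 0.02 m/s and contact force between the fingers and dust_cap below 0.1 N), for 0.2 s.
3. the vent cap is lifted out of its stand (z of vent_cap in the frame of vent_stand above 0.075 m), for 0.1 s.
At the end, for the whole second after the job is handed in: For the last second: vent cap past the catches and home (rim within 2 mm of the lid, 4 mm of the axis, tilt < 0.12 rad), gripper bearing on it with over 2 N, valve pin down over 3 mm; dust cap upright (tilt < 0.1 rad) on the floor of the empty holder, within 7 mm of its centre (horizontal distance between vent_cap and canister below 0.004 m and z of vent_cap in the frame of canister below 0.102 m and angle between vent_cap's own z axis and vertical below 0.12 rad and value of joint valve_pin above 0.003 m and contact force between the fingers and vent_cap above 2 N and horizontal distance between dust_cap and empty_holder below 0.007 m and z of dust_cap in the frame of empty_holder below 0.063 m and angle between dust_cap's own z axis and vertical below 0.1 rad); the arm keeps its last pose, push and grip.
It fails at once if the jam jar, the bell or the muffin is moved more than 30 mm (distance of any of jam_jar, service_bell, muffin_0 from where it was at the start of the episode above 0.03 m).
It also fails if it takes over 61 s, if anything falls off the work surface, if the arm or the gripper's body presses on something with over 40 N, if the wrist force passes 120 N, or if a joint passes its speed limit or range.

## Robot

A 7-joint arm with a two-finger parallel gripper is mounted at the origin on a cart in front of the work surface, level with it; the furniture and walls round the work are solid. World frame = base frame: x ahead of the robot, y to its left, z up, the work surface at z = 0. Lengths are in mm, angles in rad, forces in N, time in s.
With the tool pointing down it reaches from about 350 to 900 mm from the base axis. Payload 7.2 kg.
Tool frame: the origin (TCP) lies midway between the tips of the shut fingers; the grasp point (between the pads) lies 19 mm behind it (grip_depth is the distance from the TCP to the grasp point, in mm); z points along the fingers, y is the line along which they close (so a half turn about z gives the same grasp; the last joint's range is limited). The gripper opens to 88 mm and grips with 3 to 60 N. Pads are 20 mm wide; open, the fingers measure 115 mm over their backs; the gripper's body (75 mm by 178 mm) begins 61 mm behind the grasp point.
Start: joints at [-1.193, 0.411, -0.013, 1.596, 0.006, 1.134, -0.082], TCP at [269.497, 563.915, 222.653] pointing down, gripper open.
Joint ranges: [-2.95, 2.95], [-0.29, 1.99], [-1.47, 1.44], [0.14, 2.54], [-1.03, 4.17], [0.13, 1.85], [-2.86, 2.86]. Speed limits (rad/s): [2.39, 2.39, 3.01, 3.01, 3.14, 3.14, 3.14].

## Interface

Orientations are given as [roll, pitch, yaw] about the fixed x, y, z axes, in that order (R = Rz(yaw) Ry(pitch) Rx(roll)).
In Python, from station import * gives the robot as it stands.
- The arm moves only by the tool play_rows, never from a script. Its argument "increments" is a list of rows, each an object of numbers: "dx", "dy", "dz": the shift along the tool's x, y, z in m; "wx", "wy", "wz": the turn, a rotation vector about the tool's x, y, z in units of 10 degrees (1.0 is 10 degrees); "jaw": the closure, from 0 (fully open) to 1 (shut). A call has 1 to 8 rows; each row is the pose to reach, as a shift and turn from the pose commanded when the call began, along the tool's axes at that moment; what a row does not reach only later rows make up. A row lasts 1/8 s, in which the tool goes at most 62.5 mm and 10.7 degrees, less where a joint would pass 70% of its speed; a pose out of reach is approached as far as the arm can. A call with a gripper value outside its range is refused whole. The fingers move at their own pace and stop on an object; "squeeze" is the grip in N (left out, the last holds). Time passes only in rows, so rows that repeat a pose let the fingers close. It gives the time, the measured TCP pose, the force, the opening and the grip force at its end, in the units of the state.
- observe(): the state, without advancing time (a new reading comes with each control period).
- snapshot(name): name is "scene" or "side" or "wrist"; returns the picture (400x640x3 uint8, red, green, blue); there is no depth.
- calibration(name): a dict with "fx", "fy", "cx", "cy" (pixels), "k1" (the pictures are not rectified: a ray, as slopes to the right and down, at radius r is drawn at 1 + k1 r^2 times it, then the intrinsics apply), "cam_to_world" (4x4, takes a point from camera to world coordinates); the wrist camera has in their place "hand_eye" (4x4, takes a point from camera to tool coordinates, whose origin is the TCP and whose axes are the flange's). Camera axes: x right, y down, z forward; pixel columns grow to the right and rows downward; lengths in mm; the calibration is good to about 2 mm. A picture is of the moment at which its call begins: read the wrist's pose just before it. calibration takes no time and is no camera call.
- sign_off(): hands the job in; it is judged then, once.
The state is a dict: "time_s": time; "q": joint angles; "joint_velocities": joint speeds; "effort": joint torques, N m; "tcp_pos": TCP position; "tool_rot": TCP orientation; "wrist_force": force on the tool from outside, world axes, zero at the start; "ft_torque": the same for the moment, N m; "opening": opening from 0.0 (shut) to 1.0 (fully open); "grip_force": force on a finger pad.
Only numpy, scipy, OpenCV 4.12 (cv2) and the standard library are available. Lean on these libraries where they do the work, as an engineer would, in place of code of your own. Each camera call takes 0.05 s, during which the arm holds its last target. There are 200 camera calls.

## Working session

There is one attempt and no reset: what is moved stays moved. The work goes in short steps, Python scripts to look and compute and a tool call to move; the robot and the scene stay as the last step left them, time stands still between calls to the robot, and variables do not carry over. Pictures are saved under pics/ and viewed, at most 11 in all, crops included, and the job is handed in when it is done.

Besides the shell and the picture viewer there is one more tool, called after "Call:" as name(argument=value, ...) on one line, values as JSON. play_rows: Moves the arm, as the interface text tells. Its arguments: {"type":"object","properties":{"increments":{"type":"array","items":{"type":"object","properties":{"dx":{"type":"number"},"dy":{"type":"number"},"dz":{"type":"number"},"wx":{"type":"number"},"wy":{"type":"number"},"wz":{"type":"number"},"jaw":{"type":"number"}}}},"squeeze":{"type":"number"}},"required":["increments"]}

```bash
mkdir -p pics; ls; python3 - <<'E'
from station import *
import cv2
print(observe())
for n in("scene","side","wrist"):
    im=snapshot(n); cv2.imwrite(f"pics/{n}0.png",im[:,:,::-1]); print(n,calibration(n))
E
```

```text
pics
{'time_s': 0.0, 'q': array([-1.1932018 ,  0.41187862, -0.01277538,  1.59704755,  0.00559664,
        1.13428078, -0.08217252]), 'joint_velocities': array([ 1.77582595e-03,  7.98574854e-04, -6.76894411e-05, -2.37074712e-04,
        1.60096985e-03,  5.32289913e-04, -1.07686529e-04]), 'effort': array([ 6.33107848e-04, -5.87938428e+01,  6.42276127e-01, -2.91072303e+01,
       -5.37745713e-02,  1.83558982e-02,  1.79020985e-04]), 'tcp_pos': array([269.26938921, 563.46010303, 221.82055908]), 'tool_rot': array([-3.14001596e+00,  8.35269111e-05,  2.69590697e+00]), 'wrist_force': array([ 0.17818923,  0.44574404, -1.37102232]), 'ft_torque': array([ 0.0196098 ,  0.00681836, -0.00542135]), 'grip_force': 0.0, 'opening': 1.0003952846009676}
scene {'fx': 513.6663292326018, 'fy': 513.6663292326018, 'cx': 320.96286957231086, 'cy': 198.6012250392842, 'k1': -0.0070563319463147756, 'cam_to_world': array([[-8.27737153e-01, -4.35964167e-01,  3.53251258e-01,
         2.10595218e+02],
       [-5.61086864e-01,  6.49503860e-01, -5.13153258e-01,
         3.20491824e+02],
       [-5.72162317e-03, -6.2296065
[... 423 characters left out ...]
75439e-01,
        -1.02052926e+03],
       [-1.90539892e-02, -8.75108884e-01, -4.83550810e-01,
         5.20319388e+02],
       [ 0.00000000e+00,  0.00000000e+00,  0.00000000e+00,
         1.00000000e+00]])}
wrist {'fx': 315.35680120492646, 'fy': 315.35680120492646, 'cx': 325.4680991709619, 'cy': 202.20479151501294, 'k1': -0.03599238387947251, 'hand_eye': array([[-1.64498241e-03, -9.58041723e-01, -2.86624059e-01,
         7.83090009e+01],
       [ 9.99998627e-01, -1.63359790e-03, -2.78850285e-04,
         3.81491064e-01],
       [-2.01078253e-04, -2.86624124e-01,  9.58043095e-01,
        -1.62895531e+02],
       [ 0.00000000e+00,  0.00000000e+00,  0.00000000e+00,
         1.00000000e+00]])}
```

View pics/scene0.png

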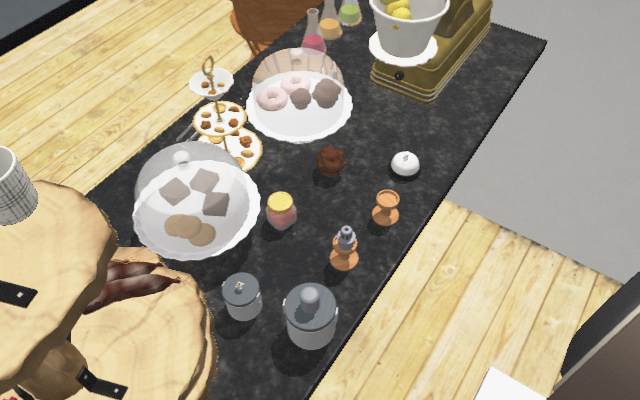

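View pics/side0.png

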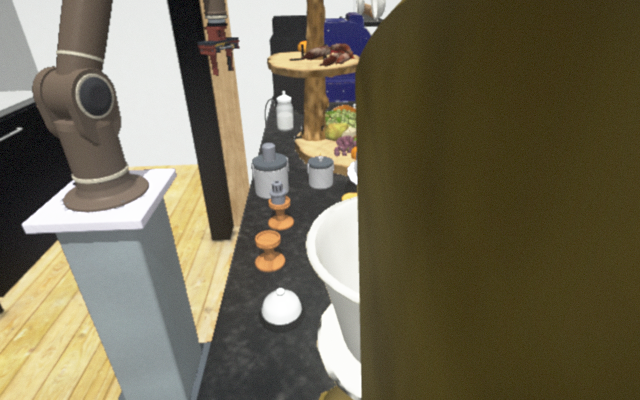

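Scene view: large canister at about (311,315) with the dust cap at (310,295). The vent cap in its stand is at (346,240), the empty holder's cup at (387,199), and the bystanders are the jar (281,210), muffin (331,161) and bell (405,164). The side view shows the canister at (270,170), vent stand (281,205) and empty holder (268,245). Next I'll enlarge the crops for measurement.

```bash
cat > h.py <<'E'
from station import *
import numpy as np, cv2
from scipy.spatial.transform import Rotation as R
def T_tool(st):
    T=np.eye(4); T[:3,:3]=R.from_euler('xyz',st['tool_rot']).as_matrix(); T[:3,3]=st['tcp_pos']; return T
def c2w(name,st=None):
    c=calibration(name); return c,(c['cam_to_world'] if name!='wrist' else T_tool(st)@c['hand_eye'])
def proj(P,name,st=None):
    c,M=c2w(name,st); P=np.atleast_2d(P); p=(P-M[:3,3])@M[:3,:3]
    s=p[:,:2]/p[:,2:]; s=s*(1+c['k1']*(s**2).sum(1,keepdims=True))
    return s*[c['fx'],c['fy']]+[c['cx'],c['cy']]
def at_z(uv,z,name,st=None):
    c,M=c2w(name,st); d=(np.array(uv)-[c['cx'],c['cy']])/[c['fx'],c['fy']]; s=d.copy()
    for _ in range(5): s=d/(1+c['k1']*(s@s))
    r=M[:3,:3]@[*s,1]; return M[:3,3]+r*(z-M[2,3])/r[2]
def ring(c,z,r,n=72):
    a=np.linspace(0,2*np.pi,n); return np.c_[c[0]+r*np.cos(a),c[1]+r*np.sin(a),0*a+z]
def crop(im,x0,y0,x1,y1,k,rings=(),name='scene',st=None):
    o=cv2.resize(im[y0:y1,x0:x1,::-1],None,fx=k,fy=k,interpolation=cv2.INTER_CUBIC)
    for c,z,r,col in rings:
        p=((proj(ring(c,z,r),name,st)-[x0,y0]+.5)*k-.5)
        cv2.polylines(o,[np.round(p).astype(int)],False,col,1)
    return o
E
python3 - <<'E'
from h import *
im=cv2.imread('pics/scene0.png')[:,:,::-1]; sd=cv2.imread('pics/side0.png')[:,:,::-1]
can=at_z((310,289),144,'scene');emp=at_z((387.5,198),66,'scene');ven=at_z((347,230),115,'scene')
print(can,emp,ven, at_z((311,306),100,'scene'),at_z((281,202),70,'scene'),at_z((331,158),60,'scene'))
g=(0,255,0);rd=(0,0,255)
rr=[(can,100,49,g),(can,144,18,rd),(emp,66,26,g),(emp,0,32,rd),(ven,66,26,g),(ven,115,12,rd),(ven,91,20,rd)]
a=crop(im,275,180,425,330,3,rr); b=crop(sd,240,135,320,285,4,rr,'side')[:600]
o=np.zeros((600,800,3),np.uint8);o[:450,:450]=a;o[:,460:780]=b
cv2.imwrite('pics/c1.png',o)
E
```

```text
[483.50121124 -38.3789176  144.        ] [ 495.89925229 -358.37307451   66.        ] [ 507.61192475 -203.21901313  115.        ] [476.18628498 -29.4138672  100.        ] [ 686.24851111 -213.00003479   70.        ] [ 672.43316562 -394.8286066    60.        ]
```

View pics/c1.png

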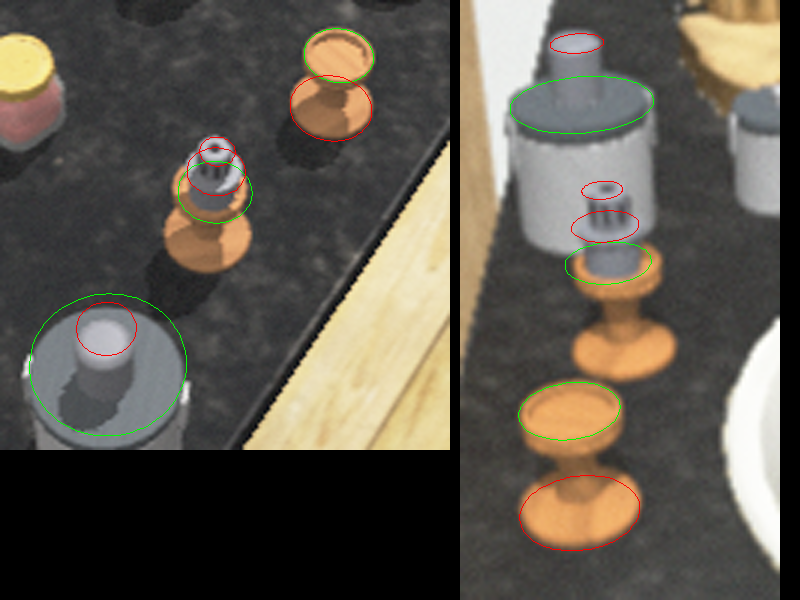

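The overlay shows the lid and holder are right, and the vent stand is off by about 10 mm: its rim centre is at scene (345.3,242.3) and side (279.3,202). I'll refine that and triangulate the tiered stand to check clearance.

```bash
python3 - <<'E'
from h import *
print('lid',at_z((311,305),100,'scene'),at_z((270,161.3),100,'side'))
print('vent rim',at_z((345.3,242.3),66,'scene'),at_z((279.3,202),66,'side'))
print('small can',at_z((241,288),60,'scene'),at_z((320,162),60,'side'))
def tri(a,b):
    A=[];B=[]
    for uv,n in((a,'scene'),(b,'side')):
        p=at_z(uv,0,n);M=c2w(n)[1];o=M[:3,3];d=(p-o)/np.linalg.norm(p-o);Q=np.eye(3)-np.outer(d,d);A.append(Q);B.append(Q@o)
    return np.linalg.solve(sum(A),sum(B))
print('jar',tri((281,200),(350,197)))
for z in(0,150,200,250,300):
    print(z,'upper plate scene R edge',at_z((118,240),z,'scene')[:2],'botR',at_z((60,345),z,'scene')[:2],'side L edge',at_z((268,66),z,'side')[:2],'post',at_z((315,20),z,'side')[:2])
print('lower plate',at_z((215,370),10,'scene'),at_z((190,290),10,'scene'),at_z((294,150),10,'side'))
E
```

```text
lid [477.35230959 -31.09023272 100.        ] [483.78135356 -44.42411926 100.        ]
vent rim [ 510.6633114  -204.44883247   66.        ] [ 514.62650386 -212.60609773   66.        ]
small can [6.26650777e+02 2.53872110e-01 6.00000000e+01] [623.30630582  30.46922285  60.        ]
jar [ 685.58088498 -214.72474756   74.40862646]
0 upper plate scene R edge [965.76958951  41.13348569] botR [870.32948743 278.02906306] side L edge [ 326.53788386 1956.63918331] post [ 814.35494876 6035.47599039]
150 upper plate scene R edge [849.14378535  84.27635713] botR [768.44303231 284.58682484] side L edge [ 400.46442438 1098.36775047] post [ 747.65140437 4001.33924287]
200 upper plate scene R edge [810.26851729  98.65731428] botR [734.4808806  286.77274543] side L edge [425.10660455 812.27727285] post [ 725.41688957 3323.29366037]
250 upper plate scene R edge [771.39324924 113.03827143] botR [700.5187289  288.95866602] side L edge [449.74878473 526.18679524] post [ 703.18237477 2645.24807786]
300 upper plate scene R edge [732.51798119 127.41922858] botR [666.55657719 291.14458661] side L edge [474.3909649  240.09631763] post [ 680.94785997 1967.20249536]
lower plate [578.48960006 145.25060785  10.        ] [735.39082981  46.28844143  10.        ] [540.87738654 257.68409444  10.        ]
```

```bash
cat >> h.py <<'E'
def inc(targets,yaw=None,st=None):
    """targets: world TCP; prints tool-frame increments from present pose"""
    st=st or observe(); T=T_tool(st); Rt=R.from_euler('xyz',[np.pi,0,st['tool_rot'][2] if yaw is None else yaw]).as_matrix()
    w=R.from_matrix(T[:3,:3].T@Rt).as_rotvec()/np.radians(10)
    print(st['time_s'],'tcp',st['tcp_pos'].round(1),'F',st['wrist_force'].round(1),'open',round(st['opening'],3),'w',w.round(2))
    for t in np.atleast_2d(targets): print((T[:3,:3].T@(t-T[:3,3])/1000).round(4))
E
python3 -c "
from h import *
inc([[262,430,240],[255,300,255],[330,130,255],[400,20,250],[482,-38,245]],1.5708)"
```

```text
0.15 tcp [269.3 563.6 222. ] F [-0.1 -0.  -0.9] open 1.002 w [-0.01  0.    6.45]
[-0.051  -0.1237 -0.0178]
[-0.1007 -0.244  -0.0327]
[-0.2417 -0.3651 -0.0325]
[-0.3523 -0.4342 -0.0274]
[-0.4512 -0.4511 -0.0224]
```

Call:
play_rows(increments=[{"dx":-0.02,"dy":-0.05,"dz":-0.008},{"dx":-0.04,"dy":-0.105,"dz":-0.016},{"dx":-0.062,"dy":-0.16,"dz":-0.024},{"dx":-0.085,"dy":-0.21,"dz":-0.03},{"dx":-0.11,"dy":-0.255,"dz":-0.033},{"dx":-0.145,"dy":-0.285,"dz":-0.033},{"dx":-0.19,"dy":-0.325,"dz":-0.033},{"dx":-0.235,"dy":-0.36,"dz":-0.033}])

```text
invalid input at $.increments[0]: expected keys dx, dy, dz, wx, wy, wz, jaw
```

```bash
python3 -c "
from h import *
inc([[330,130,255],[400,20,250],[482,-38,245]],1.5708)"
```

```text
0.15 tcp [269.3 563.6 222. ] F [-0.1 -0.  -0.9] open 1.002 w [-0.01  0.    6.45]
[-0.2417 -0.3651 -0.0325]
[-0.3523 -0.4342 -0.0274]
[-0.4512 -0.4511 -0.0224]
```

All keys are required.

Call:
play_rows(increments=[{"dx":-0.02,"dy":-0.05,"dz":-0.008,"wx":0,"wy":0,"wz":0,"jaw":0},{"dx":-0.04,"dy":-0.105,"dz":-0.016,"wx":0,"wy":0,"wz":0,"jaw":0},{"dx":-0.062,"dy":-0.16,"dz":-0.024,"wx":0,"wy":0,"wz":0,"jaw":0},{"dx":-0.085,"dy":-0.21,"dz":-0.03,"wx":0,"wy":0,"wz":0,"jaw":0},{"dx":-0.11,"dy":-0.255,"dz":-0.033,"wx":0,"wy":0,"wz":0,"jaw":0},{"dx":-0.145,"dy":-0.285,"dz":-0.033,"wx":0,"wy":0,"wz":0,"jaw":0},{"dx":-0.19,"dy":-0.325,"dz":-0.033,"wx":0,"wy":0,"wz":0,"jaw":0},{"dx":-0.235,"dy":-0.36,"dz":-0.033,"wx":0,"wy":0,"wz":0,"jaw":0}])

```text
time_s: 1.15
tcp_pos: [326.6, 135.9, 255.8]
tool_rot: [3.141, 0.0, 2.696]
wrist_force: [1.2, 0.6, 0.5]
opening: 0.999
grip_force: 0.0
```

```bash
python3 -c "
from h import *
inc([[330,130,255],[400,20,250],[482,-38,245]],1.5708)"
```

```text
1.15 tcp [326.6 135.9 255.8] F [1.2 0.6 0.5] open 0.999 w [ 0.01 -0.    6.45]
[-0.0056 -0.0039  0.0008]
[-0.1162 -0.073   0.0058]
[-0.2152 -0.09    0.0108]
```

Call:
play_rows(increments=[{"dx":-0.045,"dy":-0.025,"dz":0.002,"wx":0,"wy":0,"wz":0.9,"jaw":0},{"dx":-0.09,"dy":-0.055,"dz":0.004,"wx":0,"wy":0,"wz":1.9,"jaw":0},{"dx":-0.13,"dy":-0.075,"dz":0.006,"wx":0,"wy":0,"wz":2.9,"jaw":0},{"dx":-0.17,"dy":-0.083,"dz":0.009,"wx":0,"wy":0,"wz":3.9,"jaw":0},{"dx":-0.2,"dy":-0.088,"dz":0.011,"wx":0,"wy":0,"wz":4.9,"jaw":0},{"dx":-0.215,"dy":-0.09,"dz":0.011,"wx":0,"wy":0,"wz":5.8,"jaw":0},{"dx":-0.215,"dy":-0.09,"dz":0.011,"wx":0,"wy":0,"wz":6.45,"jaw":0},{"dx":-0.215,"dy":-0.09,"dz":0.011,"wx":0,"wy":0,"wz":6.45,"jaw":0}])

```text
time_s: 2.15
tcp_pos: [481.3, -36.3, 244.4]
tool_rot: [-3.141, 0.0, 1.571]
wrist_force: [0.1, -0.4, 0.2]
opening: 0.996
grip_force: 0.0
```

```bash
python3 - <<'E'
from h import *
st=observe(); im=snapshot('wrist'); cv2.imwrite('pics/w1raw.png',im[:,:,::-1]); np.save('w1.npy',[*st['tcp_pos'],*st['tool_rot']])
inc([[482,-38,245]],1.5708,st)
can=(480,-36); g=(0,255,0)
a=crop(im,160,60,560,360,2,[(can,100,49,g),(can,144,18,(0,0,255))],'wrist',st)
cv2.imwrite('pics/w1.png',a)
E
```

```text
2.15 tcp [481.3 -36.3 244.4] F [ 0.1 -0.4  0.2] open 0.996 w [-0.  0. -0.]
[-0.0017  0.0007 -0.0006]
```

View pics/w1.png

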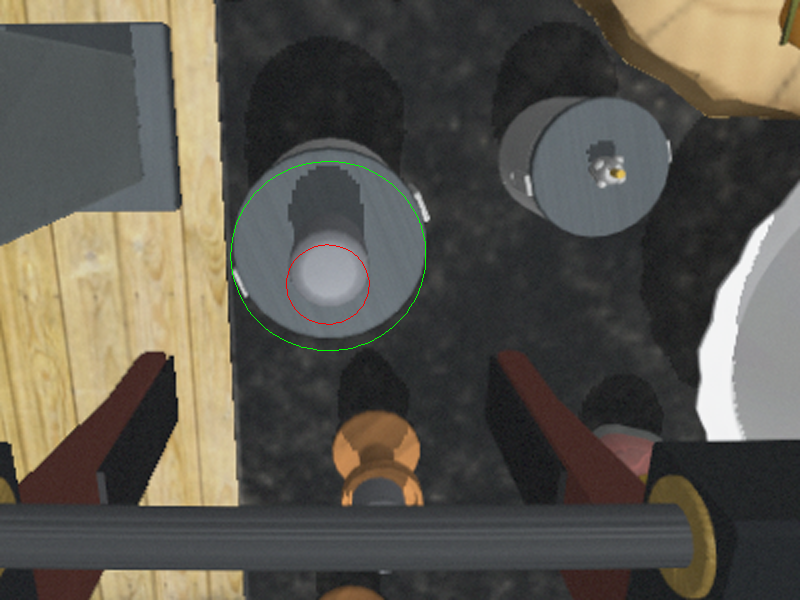

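The wrist view shows the lid centred near crop (330,243) and the cap top near (329,272), both about 12 crop pixels above the overlay. I'll fit the rings to the image edges.

```bash
cat >> h.py <<'E'
def fit(im,name,st,z,r,c0,span=14):
    """ring centre that maximises radial image gradient, coarse then fine; also fits r within 2 mm"""
    g=cv2.GaussianBlur(im.astype(np.float32),(0,0),0.8); best=None
    def score(c,rr):
        u=proj(ring(c,z,rr+.8,90),name,st);v=proj(ring(c,z,rr-.8,90),name,st)
        s=lambda q:cv2.remap(g,q[:,None,0].astype(np.float32),q[:,None,1].astype(np.float32),cv2.INTER_LINEAR)[:,0]
        return np.median(np.abs(s(u)-s(v)).sum(1))+.3*np.mean(np.abs(s(u)-s(v)).sum(1))
    c=np.array([*c0[:2],r],float)
    for step,n in((2,span//2),(.5,5),(.25,3)):
        k=np.arange(-n,n+1)*step
        C=[(score((c[0]+a,c[1]+b),c[2]+d),c[0]+a,c[1]+b,c[2]+d) for a in k for b in k for d in ((-1,0,1) if step>1 else (-.5,0,.5))]
        best=max(C); c=np.array(best[1:])
    return c.round(2),round(float(best[0]),1)
E
python3 - <<'E'
from h import *
a=np.load('w1.npy');st=dict(tcp_pos=a[:3],tool_rot=a[3:])
im=cv2.imread('pics/w1raw.png')[:,:,::-1];sc=cv2.imread('pics/scene0.png')[:,:,::-1];sd=cv2.imread('pics/side0.png')[:,:,::-1]
print('manual lid',at_z((325,181.5),100,'wrist',st),'cap',at_z((324.5,196),142,'wrist',st))
for n,i,s in(('wrist',im,st),('scene',sc,None),('side',sd,None)):
    print(n,'lid',fit(i,n,s,100,49,(480,-32)),'captop',fit(i,n,s,142,17.5,(480,-32)))
for n,i in(('scene',sc),('side',sd)): print(n,'empty',fit(i,n,None,66,26,(496,-358)),'vent',fit(i,n,None,66,26,(512,-206)))
E
```

```text
manual lid [481.29763091 -27.67636016 100.        ] cap [480.93561766 -31.01045638 142.        ]Traceback (most recent call last):
  File "<stdin>", line 6, in <module>
  File "h.py", line 40, in fit
    C=[(score((c[0]+a,c[1]+b),c[2]+d),c[0]+a,c[1]+b,c[2]+d) for a in k for b in k for d in ((-1,0,1) if step>1 else (-.5,0,.5))]
        ~~~~~^^^^^^^^^^^^^^^^^^^^^^^^
  File "h.py", line 34, in score
    u=proj(ring(c,z,rr+.8,90),name,st);v=proj(ring(c,z,rr-.8,90),name,st)
                                         ~~~~^^^^^^^^^^^^^^^^^^^^^^^^^^^^
  File "h.py", line 9, in proj
    c,M=c2w(name,st); P=np.atleast_2d(P); p=(P-M[:3,3])@M[:3,:3]
        ~~~^^^^^^^^^
  File "h.py", line 7, in c2w
    c=calibration(name); return c,(c['cam_to_world'] if name!='wrist' else T_tool(st)@c['hand_eye'])
ValueError: time passes only in moves, steps and waits
```

```bash
sed -i 's/^def T_tool/import functools\ncalibration=functools.lru_cache(calibration)\ndef T_tool/' h.py
python3 - <<'E'
from h import *
a=np.load('w1.npy');st=dict(tcp_pos=a[:3],tool_rot=a[3:])
im=cv2.imread('pics/w1raw.png')[:,:,::-1];sc=cv2.imread('pics/scene0.png')[:,:,::-1];sd=cv2.imread('pics/side0.png')[:,:,::-1]
for n,i,s in(('wrist',im,st),('scene',sc,None),('side',sd,None)):
    print(n,'lid',fit(i,n,s,100,49,(480,-32)),'captop',fit(i,n,s,142,17.5,(480,-32)))
for n,i in(('scene',sc),('side',sd)): print(n,'empty',fit(i,n,None,66,26,(496,-358)),'vent',fit(i,n,None,66,26,(512,-206)))
E
```

```text
wrist lid (array([480.75, -29.75,  48.  ]), 121.4) captop (array([480.75, -29.25,  16.5 ]), 66.8)
scene lid (array([479. , -30.5,  47.5]), 77.9) captop (array([479.25, -29.75,  16.  ]), 58.3)
side lid (array([484.5 , -36.25,  51.  ]), 26.0) captop (array([482.75, -31.  ,  17.5 ]), 44.5)
scene empty (array([ 496.75, -359.25,   26.  ]), 88.8) vent (array([ 513.5 , -206.75,   26.5 ]), 74.9)
side empty (array([ 496.5, -358. ,   27. ]), 57.4) vent (array([ 515. , -222.5,   26. ]), 40.5)
```

Call:
play_rows(increments=[{"dx":0.0065,"dy":-0.001,"dz":0.04,"wx":0,"wy":0,"wz":0,"jaw":0},{"dx":0.0065,"dy":-0.001,"dz":0.08,"wx":0,"wy":0,"wz":0,"jaw":0},{"dx":0.0065,"dy":-0.001,"dz":0.115,"wx":0,"wy":0,"wz":0,"jaw":0},{"dx":0.0065,"dy":-0.001,"dz":0.132,"wx":0,"wy":0,"wz":0,"jaw":0},{"dx":0.0065,"dy":-0.001,"dz":0.132,"wx":0,"wy":0,"wz":0,"jaw":0}])

```text
time_s: 2.82
tcp_pos: [479.5, -29.5, 111.8]
tool_rot: [-3.139, 0.0, 1.572]
wrist_force: [0.5, -0.5, -0.4]
opening: 0.996
grip_force: 0.0
```

Call:
play_rows(increments=[{"dx":0,"dy":0,"dz":0,"wx":0,"wy":0,"wz":0,"jaw":0.6},{"dx":0,"dy":0,"dz":0,"wx":0,"wy":0,"wz":0,"jaw":0.8},{"dx":0,"dy":0,"dz":0,"wx":0,"wy":0,"wz":0,"jaw":0.8},{"dx":0,"dy":0,"dz":0,"wx":0,"wy":0,"wz":0,"jaw":0.8}], squeeze=15)

```text
time_s: 3.32
tcp_pos: [480.7, -29.5, 113.0]
tool_rot: [3.141, -0.0, 1.57]
wrist_force: [0.2, 0.3, 0.1]
opening: 0.582
grip_force: 0.0
```

Call:
play_rows(increments=[{"dx":0,"dy":0,"dz":0,"wx":0,"wy":0,"wz":0,"jaw":0.8},{"dx":0,"dy":0,"dz":0,"wx":0,"wy":0,"wz":0,"jaw":0.8},{"dx":0,"dy":0,"dz":0,"wx":0,"wy":0,"wz":0,"jaw":0.8},{"dx":0,"dy":0,"dz":0,"wx":0,"wy":0,"wz":0,"jaw":0.8}], squeeze=15)

```text
time_s: 3.82
tcp_pos: [480.5, -29.6, 112.7]
tool_rot: [3.142, -0.0, 1.57]
wrist_force: [-0.5, -0.2, 2.2]
opening: 0.422
grip_force: 15.0
```

Call:
play_rows(increments=[{"dx":0,"dy":0,"dz":-0.02,"wx":0,"wy":0,"wz":0,"jaw":0.8},{"dx":0,"dy":0,"dz":-0.06,"wx":0,"wy":0,"wz":0,"jaw":0.8},{"dx":0,"dy":0,"dz":-0.1,"wx":0,"wy":0,"wz":0,"jaw":0.8},{"dx":-0.04,"dy":0.003,"dz":-0.1,"wx":0,"wy":0,"wz":0,"jaw":0.8},{"dx":-0.09,"dy":0.006,"dz":-0.1,"wx":0,"wy":0,"wz":0,"jaw":0.8},{"dx":-0.14,"dy":0.008,"dz":-0.1,"wx":0,"wy":0,"wz":0,"jaw":0.8},{"dx":-0.19,"dy":0.01,"dz":-0.1,"wx":0,"wy":0,"wz":0,"jaw":0.8},{"dx":-0.23,"dy":0.012,"dz":-0.1,"wx":0,"wy":0,"wz":0,"jaw":0.8}])

```text
time_s: 4.82
tcp_pos: [491.9, -261.7, 212.5]
tool_rot: [-3.141, 0.0, 1.569]
wrist_force: [1.3, -0.2, 0.1]
opening: 0.421
grip_force: 15.0
```

Call:
play_rows(increments=[{"dx":-0.02,"dy":0.001,"dz":0,"wx":0,"wy":0,"wz":0,"jaw":0.8},{"dx":-0.02,"dy":0.001,"dz":0,"wx":0,"wy":0,"wz":0,"jaw":0.8}])

```text
time_s: 5.08
tcp_pos: [492.6, -281.2, 212.3]
tool_rot: [-3.141, 0.001, 1.567]
wrist_force: [0.1, 0.1, -0.9]
opening: 0.416
grip_force: 15.0
```

```bash
python3 - <<'E'
from h import *
st=observe(); im=snapshot('wrist'); cv2.imwrite('pics/w2raw.png',im[:,:,::-1])
inc([[496.6,-358.8,150],[496.6,-358.8,75]],1.5708,st)
print('empty',fit(im,'wrist',st,66,26,(496.6,-358.8)))
emp=(496.6,-358.8); ven=(514,-206.5)
T=T_tool(st)
cv2.imwrite('pics/w2.png',crop(im,160,0,560,300,2,[(emp,66,26,(0,255,0)),(st['tcp_pos'],st['tcp_pos'][2]+31,18,(0,0,255)),(st['tcp_pos'],st['tcp_pos'][2]-13,18,(0,255,255))],'wrist',st))
s=snapshot('scene'); cv2.imwrite('pics/s2raw.png',s[:,:,::-1])
print('scene lid',fit(s,'scene',None,100,49,(480,-30)),'captop',fit(s,'scene',None,st['tcp_pos'][2]+30,17.5,st['tcp_pos'][:2]))
E
```

```text
5.075 tcp [ 492.6 -281.2  212.3] F [ 0.1  0.1 -0.9] open 0.416 w [-0.    0.   -0.02]
[-0.0775  0.0043  0.0624]
[-0.0775  0.0044  0.1374]
empty (array([ 502.6, -347.3,   25.5]), 26.2)
scene lid (array([478.75, -27.25,  50.  ]), 53.4) captop (array([ 493.62, -278.45,   15.5 ]), 115.1)
```

View pics/w2.png

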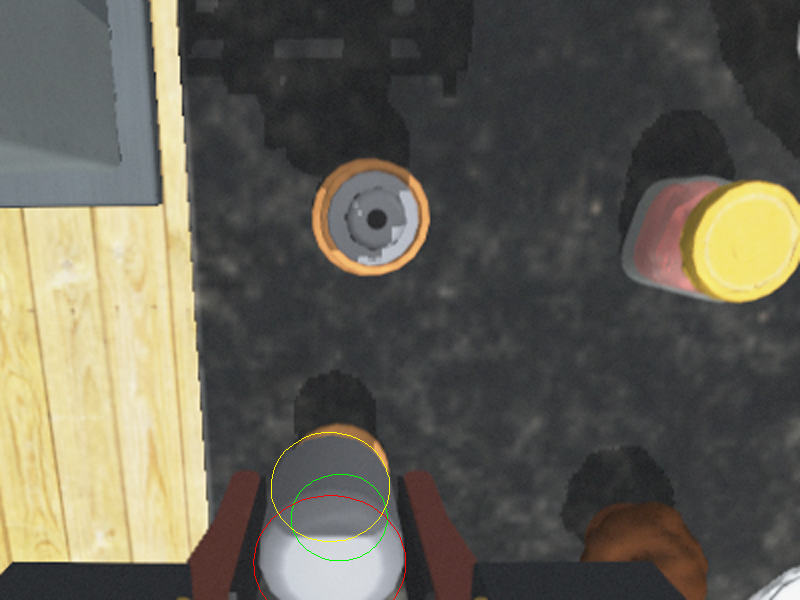

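The cap hangs true in the grasp, and the vent stand is seen from above at crop (371,217). I'm moving over the empty holder and lowering to just above the cup.

Call:
play_rows(increments=[{"dx":-0.04,"dy":0.002,"dz":0.0,"wx":0,"wy":0,"wz":0,"jaw":0.8},{"dx":-0.0773,"dy":0.0048,"dz":0.02,"wx":0,"wy":0,"wz":0,"jaw":0.8},{"dx":-0.0773,"dy":0.0048,"dz":0.06,"wx":0,"wy":0,"wz":0,"jaw":0.8},{"dx":-0.0773,"dy":0.0048,"dz":0.1,"wx":0,"wy":0,"wz":0,"jaw":0.8},{"dx":-0.0773,"dy":0.0048,"dz":0.12,"wx":0,"wy":0,"wz":0,"jaw":0.8},{"dx":-0.0773,"dy":0.0048,"dz":0.127,"wx":0,"wy":0,"wz":0,"jaw":0.8},{"dx":-0.0773,"dy":0.0048,"dz":0.127,"wx":0,"wy":0,"wz":0,"jaw":0.8}])

```text
time_s: 6.05
tcp_pos: [498.6, -356.8, 86.3]
tool_rot: [3.141, 0.0, 1.571]
wrist_force: [0.2, -0.3, -0.2]
opening: 0.416
grip_force: 15.0
```

```bash
python3 - <<'E'
from h import *
o=np.array([492.6,-281.2,212.3]); w=cv2.imread('pics/w2raw.png')[:,:,::-1]; s0=dict(tcp_pos=o,tool_rot=np.array([-3.141,.001,1.567]))
print('vent rim wrist',fit(w,'wrist',s0,66,26,(514,-206.5)),'flange',fit(w,'wrist',s0,91,20,(514,-206.5)),'knob',fit(w,'wrist',s0,115,12,(514,-206.5)))
st=observe(); im=snapshot('scene'); sd=snapshot('side')
inc([[497.2,-358.5,73]],1.5708,st)
e=(497,-358.7); z=st['tcp_pos'][2]; g=(0,255,0); y=(0,255,255)
R1=[(e,66,26,g),(e,66,22,g),(st['tcp_pos'],z-12.7,18,y),(st['tcp_pos'],z+31,16,y)]
a=crop(im,340,150,440,250,4,R1); b=crop(sd,220,190,320,290,4,R1,'side')
cv2.imwrite('pics/p3.png',np.hstack([a,b]))
E
```

```text
vent rim wrist (array([ 511.75, -202.5 ,   27.5 ]), 214.9) flange (array([ 505.5, -205.5,   20.5]), 127.6) knob (array([ 520.25, -204.75,   12.5 ]), 118.4)
6.05 tcp [ 498.6 -356.8   86.3] F [ 0.2 -0.3 -0.2] open 0.416 w [ 0.  0. -0.]
[-0.0017 -0.0014  0.0133]
```

View pics/p3.png

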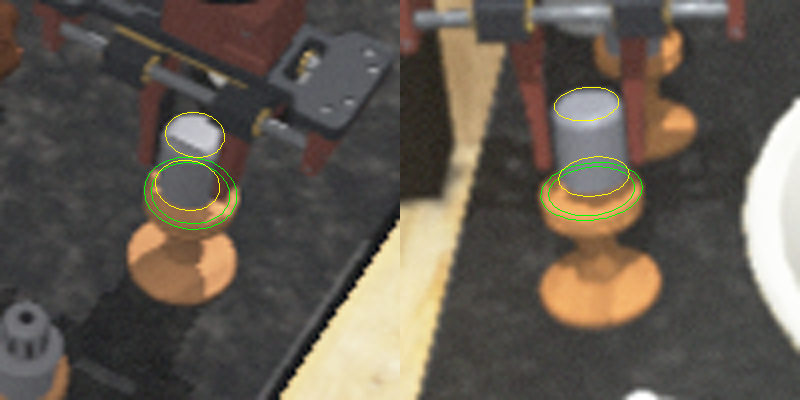

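The overlay confirms the cap sits concentric above the cup, within about 2 mm in both views. I'm correcting that offset and lowering.

Call:
play_rows(increments=[{"dx":-0.0017,"dy":-0.0014,"dz":0.003,"wx":0,"wy":0,"wz":0,"jaw":0.8},{"dx":-0.0017,"dy":-0.0014,"dz":0.009,"wx":0,"wy":0,"wz":0,"jaw":0.8},{"dx":-0.0017,"dy":-0.0014,"dz":0.0125,"wx":0,"wy":0,"wz":0,"jaw":0.8},{"dx":-0.0017,"dy":-0.0014,"dz":0.0135,"wx":0,"wy":0,"wz":0,"jaw":0.8},{"dx":-0.0017,"dy":-0.0014,"dz":0.0135,"wx":0,"wy":0,"wz":0,"jaw":0.8},{"dx":-0.0017,"dy":-0.0014,"dz":0.0135,"wx":0,"wy":0,"wz":0,"jaw":0.8}])

```text
time_s: 6.9
tcp_pos: [496.5, -358.6, 72.7]
tool_rot: [3.141, -0.001, 1.57]
wrist_force: [-2.0, 1.6, 6.7]
opening: 0.419
grip_force: 15.0
```

It has contact at the expected floor height (72.7), not on the rim, which would read about 79. I'm opening the jaws and then rising.

Call:
play_rows(increments=[{"dx":0,"dy":0,"dz":-0.001,"wx":0,"wy":0,"wz":0,"jaw":0.4},{"dx":0,"dy":0,"dz":-0.001,"wx":0,"wy":0,"wz":0,"jaw":0.2},{"dx":0,"dy":0,"dz":-0.001,"wx":0,"wy":0,"wz":0,"jaw":0.2},{"dx":0,"dy":0,"dz":-0.001,"wx":0,"wy":0,"wz":0,"jaw":0.2},{"dx":0,"dy":0,"dz":-0.02,"wx":0,"wy":0,"wz":0,"jaw":0.2},{"dx":0,"dy":0,"dz":-0.06,"wx":0,"wy":0,"wz":0,"jaw":0.2},{"dx":0,"dy":0,"dz":-0.11,"wx":0,"wy":0,"wz":0,"jaw":0.2},{"dx":0,"dy":0,"dz":-0.15,"wx":0,"wy":0,"wz":0,"jaw":0.2}])

```text
time_s: 7.9
tcp_pos: [496.7, -359.2, 225.5]
tool_rot: [3.14, 0.001, 1.569]
wrist_force: [-0.2, -0.2, -0.3]
opening: 0.801
grip_force: 0.0
```

```bash
python3 - <<'E'
from h import *
st=observe(); im=snapshot('scene'); w=snapshot('wrist'); cv2.imwrite('pics/w4raw.png',w[:,:,::-1])
inc([[514,-206,220]],1.5708,st)
e=(497,-358.7); g=(0,255,0); y=(0,255,255)
R1=[(e,66,26,g),(e,60,18,y),(e,104,17,y)]
v=(512.5,-206); R2=[(v,66,26,g),(v,91,20,y),(v,115,12,(0,0,255))]
a=crop(im,320,150,420,275,4,R1+R2); b=crop(w,240,150,420,350,2.5 and 2,R1,'wrist',st)
o=np.zeros((500,800,3),np.uint8);o[:500,:400]=a;o[:400,400:760]=b
cv2.imwrite('pics/p4.png',o)
E
```

```text
7.9 tcp [ 496.7 -359.2  225.5] F [-0.2 -0.2 -0.3] open 0.801 w [ 0.01  0.01 -0.01]
[0.1533 0.0171 0.0054]
```

View pics/p4.png

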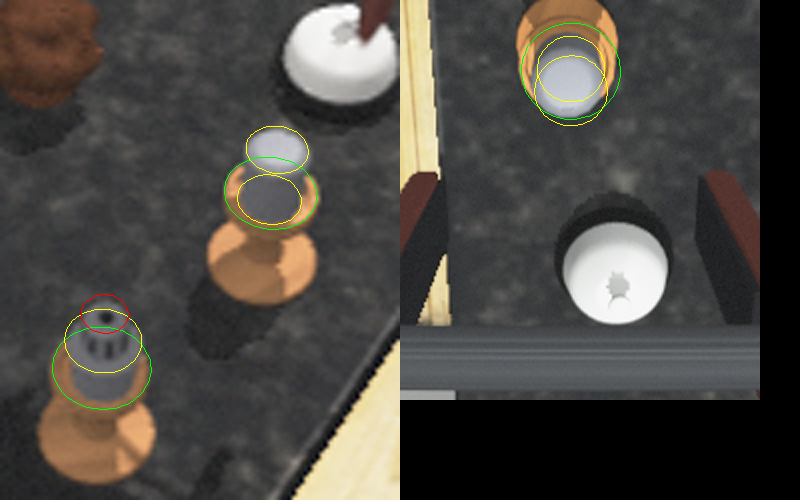

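The dust cap stands upright and centred in the holder. The vent cap is about 1 px below the overlay, so I'll look straight down on it before grasping.

Call:
play_rows(increments=[{"dx":0.04,"dy":0.004,"dz":0.005,"wx":0,"wy":0,"wz":0,"jaw":0.4},{"dx":0.08,"dy":0.009,"dz":0.005,"wx":0,"wy":0,"wz":0,"jaw":0.4},{"dx":0.12,"dy":0.013,"dz":0.005,"wx":0,"wy":0,"wz":0,"jaw":0.4},{"dx":0.154,"dy":0.016,"dz":0.005,"wx":0,"wy":0,"wz":0,"jaw":0.4},{"dx":0.154,"dy":0.016,"dz":0.005,"wx":0,"wy":0,"wz":0,"jaw":0.4},{"dx":0.154,"dy":0.016,"dz":0.005,"wx":0,"wy":0,"wz":0,"jaw":0.4}])

```text
time_s: 8.75
tcp_pos: [512.6, -205.4, 217.5]
tool_rot: [3.141, 0.0, 1.57]
wrist_force: [-0.1, -0.7, -0.4]
opening: 0.6
grip_force: 0.0
```

```bash
python3 - <<'E'
from h import *
st=observe(); w=snapshot('wrist'); cv2.imwrite('pics/w5raw.png',w[:,:,::-1])
v=(513,-205)
f=fit(w,'wrist',st,66,26,v,8); k=fit(w,'wrist',st,91,20,v,8); n=fit(w,'wrist',st,115,12,v,8); print(f,k,n)
p=proj([[*v,66]],'wrist',st)[0].astype(int); print(p)
c=f[0]
a=crop(w,p[0]-70,p[1]-75,p[0]+70,p[1]+55,4,[(c,66,c[2],(0,255,0)),(c,91,20,(0,255,255)),(c,115,12,(0,0,255))],'wrist',st)
cv2.imwrite('pics/p5.png',a); inc([[*c[:2],94]],1.5708,st)
E
```

```text
(array([ 513. , -205.5,   25.5]), 175.9) (array([ 511.25, -204.75,   19.5 ]), 164.5) (array([ 511., -203.,   13.]), 169.7)
[325 187]
8.75 tcp [ 512.6 -205.4  217.5] F [-0.1 -0.7 -0.4] open 0.6 w [ 0.    0.   -0.01]
[-0.      0.0004  0.1235]
```

View pics/p5.png

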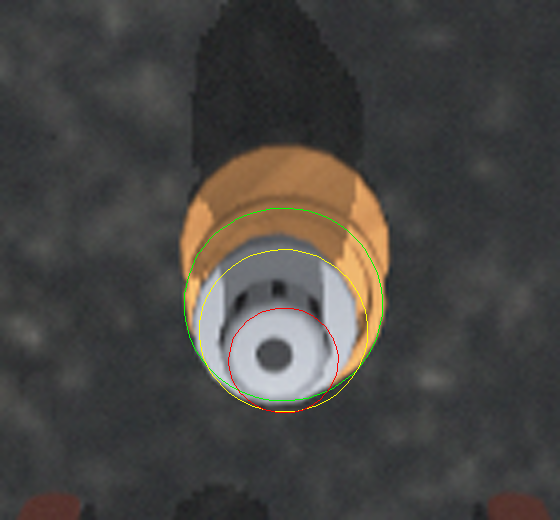

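The vent cap's knob and flange are centred at about (511.2, -204). I'm descending so the fingertips sit just above the flange, then gripping the knob.

Call:
play_rows(increments=[{"dx":0.0014,"dy":-0.0014,"dz":0.04,"wx":0,"wy":0,"wz":0,"jaw":0.4},{"dx":0.0014,"dy":-0.0014,"dz":0.08,"wx":0,"wy":0,"wz":0,"jaw":0.4},{"dx":0.0014,"dy":-0.0014,"dz":0.112,"wx":0,"wy":0,"wz":0,"jaw":0.4},{"dx":0.0014,"dy":-0.0014,"dz":0.1225,"wx":0,"wy":0,"wz":0,"jaw":0.4},{"dx":0.0014,"dy":-0.0014,"dz":0.1235,"wx":0,"wy":0,"wz":0,"jaw":0.4},{"dx":0.0014,"dy":-0.0014,"dz":0.1235,"wx":0,"wy":0,"wz":0,"jaw":0.4}])

```text
time_s: 9.55
tcp_pos: [512.0, -204.0, 94.8]
tool_rot: [3.14, 0.0, 1.569]
wrist_force: [-0.6, -0.7, 0.6]
opening: 0.601
grip_force: 0.0
```

Call:
play_rows(increments=[{"dx":0,"dy":0,"dz":0,"wx":0,"wy":0,"wz":0,"jaw":0.9},{"dx":0,"dy":0,"dz":0,"wx":0,"wy":0,"wz":0,"jaw":0.9},{"dx":0,"dy":0,"dz":0,"wx":0,"wy":0,"wz":0,"jaw":0.9},{"dx":0,"dy":0,"dz":0,"wx":0,"wy":0,"wz":0,"jaw":0.9},{"dx":0,"dy":0,"dz":0,"wx":0,"wy":0,"wz":0,"jaw":0.9},{"dx":0,"dy":0,"dz":0,"wx":0,"wy":0,"wz":0,"jaw":0.9}], squeeze=40)

```text
time_s: 10.3
tcp_pos: [511.5, -203.3, 93.8]
tool_rot: [3.141, -0.0, 1.57]
wrist_force: [-0.1, -0.3, 3.1]
opening: 0.266
grip_force: 40.0
```

Call:
play_rows(increments=[{"dx":0,"dy":0,"dz":-0.02,"wx":0,"wy":0,"wz":0,"jaw":0.9},{"dx":0,"dy":0,"dz":-0.06,"wx":0,"wy":0,"wz":0,"jaw":0.9},{"dx":0,"dy":0,"dz":-0.1,"wx":0,"wy":0,"wz":0,"jaw":0.9},{"dx":0.03,"dy":-0.008,"dz":-0.12,"wx":0,"wy":0,"wz":0,"jaw":0.9},{"dx":0.07,"dy":-0.018,"dz":-0.12,"wx":0,"wy":0,"wz":0,"jaw":0.9},{"dx":0.1,"dy":-0.031,"dz":-0.12,"wx":0,"wy":0,"wz":0,"jaw":0.9},{"dx":0.1,"dy":-0.031,"dz":-0.12,"wx":0,"wy":0,"wz":0,"jaw":0.9},{"dx":0.1,"dy":-0.031,"dz":-0.12,"wx":0,"wy":0,"wz":0,"jaw":0.9}])

```text
time_s: 11.3
tcp_pos: [480.6, -103.7, 213.7]
tool_rot: [3.141, 0.0, 1.57]
wrist_force: [-0.5, 0.3, -1.5]
opening: 0.267
grip_force: 39.9
```

```bash
python3 - <<'E'
from h import *
st=observe(); w=snapshot('wrist'); cv2.imwrite('pics/w6raw.png',w[:,:,::-1]); np.save('w6.npy',[*st['tcp_pos'],*st['tool_rot']])
s=snapshot('scene'); cv2.imwrite('pics/s6raw.png',s[:,:,::-1])
v=(480.5,-30)
f=fit(w,'wrist',st,100,49,v,6); print('lid',f,'stud top',fit(w,'wrist',st,120,6,v,6),'shoulder',fit(w,'wrist',st,116,9,v,6))
inc([[480.5,-29.8,200]],1.5708,st)
t=st['tcp_pos']; c=f[0]
R_=[(c,100,c[2],(0,255,0)),(c,116,9,(0,255,255)),(c,131,3,(0,0,255)),(t,t[2]-2.9,20,(255,0,255))]
a=crop(w,225,60,425,360,2,R_,'wrist',st)
b=crop(s,270,190,370,340,4,[(c,100,49,(0,255,0)),(c,116,9,(0,255,255)),(c,131,3,(0,0,255)),(t,t[2]-2.9,20,(255,0,255))])
cv2.imwrite('pics/p6.png',np.hstack([a,b]))
E
```

```text
lid (array([480.75, -30.  ,  48.  ]), 129.2) stud top (array([480.75, -29.75,   6.  ]), 114.4) shoulder (array([481.25, -25.25,   7.  ]), 113.7)
11.3 tcp [ 480.6 -103.7  213.7] F [-0.5  0.3 -1.5] open 0.267 w [ 0.  0. -0.]
[ 0.074  -0.0002  0.0137]
```

View pics/p6.png

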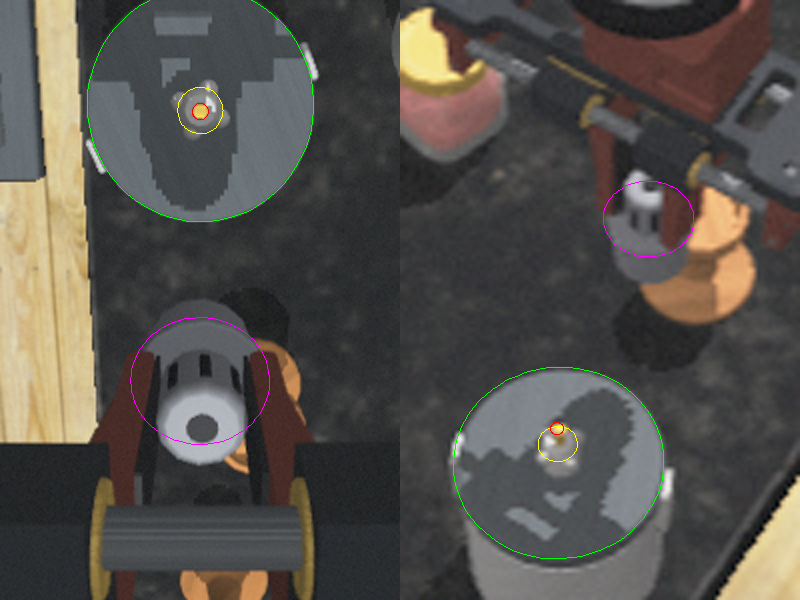

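Wrist and scene overlays both put the stud and pin exactly at (480.75, -29.9). The held vent cap doesn't match where I expected its flange, so I'm checking its height in the grasp.

```bash
python3 - <<'E'
from h import *
a=np.load('w6.npy');st=dict(tcp_pos=a[:3],tool_rot=a[3:]);t=a[:3]
w=cv2.imread('pics/w6raw.png')[:,:,::-1]; s=cv2.imread('pics/s6raw.png')[:,:,::-1]
for dz in(21,15,10,5,0,-5,-10,-20,-29,-40): print(dz,((proj([[*t[:2],t[2]+dz]],'wrist',st)[0]-[225,60])*2).round(),'scene',((proj([[*t[:2],t[2]+dz]],'scene')[0]-[270,190])*4).round())
for d in(0,4,8,12,16,20,24):
    q=[(t,t[2]+21.1-d,12,(0,0,255)),(t,t[2]-2.9-d,20,(255,0,255)),(t,t[2]-7.9-d,20,(255,0,255)),(t,t[2]-33.9-d,17,(0,255,0))]
    print(d,[(n,fit(i,n,x,z_,r,t,4)[1]) for n,i,x in(('wrist',w,st),('scene',s,None)) for z_,r in((t[2]+21.1-d,12),(t[2]-2.9-d,20))])
E
```

```text
21 [199. 423.] scene [247. 186.]
15 [199. 412.] scene [247. 194.]
10 [199. 403.] scene [247. 200.]
5 [199. 395.] scene [247. 207.]
0 [199. 387.] scene [247. 213.]
-5 [199. 379.] scene [247. 219.]
-10 [199. 372.] scene [246. 225.]
-20 [199. 358.] scene [246. 238.]
-29 [199. 347.] scene [246. 248.]
-40 [199. 335.] scene [246. 262.]
0 [('wrist', 268.4), ('wrist', 60.6), ('scene', 100.8), ('scene', 37.2)]
4 [('wrist', 260.5), ('wrist', 59.9), ('scene', 99.7), ('scene', 38.4)]
8 [('wrist', 258.6), ('wrist', 58.2), ('scene', 101.0), ('scene', 41.8)]
12 [('wrist', 253.2), ('wrist', 58.1), ('scene', 101.5), ('scene', 41.5)]
16 [('wrist', 106.9), ('wrist', 37.1), ('scene', 38.1), ('scene', 41.9)]
20 [('wrist', 102.7), ('wrist', 37.6), ('scene', 38.3), ('scene', 41.3)]
24 [('wrist', 101.7), ('wrist', 50.0), ('scene', 37.2), ('scene', 41.9)]
```

The knob top projects to +21 mm above the TCP in both views, so nothing has slipped. The missing flange is just hidden by the fingers. The cap sits about 0.8 mm to -y of the TCP, so I'm aiming for TCP (480.5, -29.2).

Call:
play_rows(increments=[{"dx":0.035,"dy":0,"dz":0,"wx":0,"wy":0,"wz":0,"jaw":0.9},{"dx":0.06,"dy":0,"dz":0.01,"wx":0,"wy":0,"wz":0,"jaw":0.9},{"dx":0.0745,"dy":0,"dz":0.025,"wx":0,"wy":0,"wz":0,"jaw":0.9},{"dx":0.0745,"dy":0,"dz":0.037,"wx":0,"wy":0,"wz":0,"jaw":0.9},{"dx":0.0745,"dy":0,"dz":0.037,"wx":0,"wy":0,"wz":0,"jaw":0.9},{"dx":0.0745,"dy":0,"dz":0.037,"wx":0,"wy":0,"wz":0,"jaw":0.9}])

```text
time_s: 12.15
tcp_pos: [480.6, -29.9, 176.8]
tool_rot: [3.141, 0.001, 1.568]
wrist_force: [0.8, -0.5, -0.5]
opening: 0.264
grip_force: 39.9
```

```bash
python3 - <<'E'
from h import *
st=observe(); s=snapshot('scene'); d=snapshot('side'); w=snapshot('wrist')
inc([[480.5,-29.2,150]],1.5708,st)
t=st['tcp_pos']+[.2,-.8,0]; c=(480.75,-29.9); R_=[(c,100,49,(0,255,0)),(c,116,9,(0,255,255)),(t,t[2]-33.9,17,(0,0,255)),(t,t[2]+21,12,(255,0,255))]
o=np.hstack([crop(s,260,230,360,350,4,R_),crop(d,225,90,325,210,4,R_,'side')]); cv2.imwrite('pics/p7.png',o)
E
```

```text
12.15 tcp [480.6 -29.9 176.8] F [ 0.8 -0.5 -0.5] open 0.264 w [ 0.    0.   -0.01]
[ 0.0008 -0.0001  0.0268]
```

View pics/p7.png

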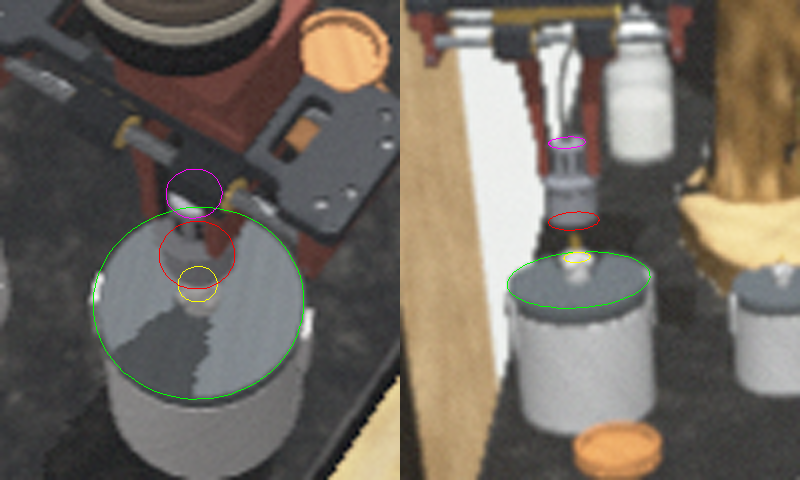

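Aligned within about 1.5 mm in both views. I'm lowering onto the stud until just above the catches.

Call:
play_rows(increments=[{"dx":0.0007,"dy":0.0002,"dz":0.01,"wx":0,"wy":0,"wz":0,"jaw":0.9},{"dx":0.0007,"dy":0.0002,"dz":0.02,"wx":0,"wy":0,"wz":0,"jaw":0.9},{"dx":0.0007,"dy":0.0002,"dz":0.0255,"wx":0,"wy":0,"wz":0,"jaw":0.9},{"dx":0.0007,"dy":0.0002,"dz":0.0255,"wx":0,"wy":0,"wz":0,"jaw":0.9},{"dx":0.0007,"dy":0.0002,"dz":0.0255,"wx":0,"wy":0,"wz":0,"jaw":0.9}])

```text
time_s: 12.92
tcp_pos: [480.8, -28.1, 151.2]
tool_rot: [3.142, 0.0, 1.57]
wrist_force: [0.2, 0.1, -0.5]
opening: 0.263
grip_force: 39.9
```

Call:
play_rows(increments=[{"dx":-0.0003,"dy":0,"dz":0.002,"wx":0,"wy":0,"wz":0,"jaw":0.9},{"dx":-0.0003,"dy":0,"dz":0.004,"wx":0,"wy":0,"wz":0,"jaw":0.9},{"dx":-0.0003,"dy":0,"dz":0.005,"wx":0,"wy":0,"wz":0,"jaw":0.9},{"dx":-0.0003,"dy":0,"dz":0.005,"wx":0,"wy":0,"wz":0,"jaw":0.9}])

```text
time_s: 13.42
tcp_pos: [481.7, -28.7, 147.3]
tool_rot: [3.139, -0.0, 1.57]
wrist_force: [-1.6, -0.8, 9.4]
opening: 0.265
grip_force: 40.0
```

The lip meets the catches (9.4 N at the expected height). I'll keep pressing.

Call:
play_rows(increments=[{"dx":0,"dy":0,"dz":0.0015,"wx":0,"wy":0,"wz":0,"jaw":0.9},{"dx":0,"dy":0,"dz":0.003,"wx":0,"wy":0,"wz":0,"jaw":0.9},{"dx":0,"dy":0,"dz":0.0045,"wx":0,"wy":0,"wz":0,"jaw":0.9},{"dx":0,"dy":0,"dz":0.006,"wx":0,"wy":0,"wz":0,"jaw":0.9},{"dx":0,"dy":0,"dz":0.006,"wx":0,"wy":0,"wz":0,"jaw":0.9}])

```text
time_s: 14.05
tcp_pos: [480.3, -28.5, 139.6]
tool_rot: [-3.141, 0.001, 1.57]
wrist_force: [1.7, -1.5, -6.9]
opening: 0.267
grip_force: 39.9
```

It has snapped past the catches. Now pressing home.

Call:
play_rows(increments=[{"dx":0,"dy":0,"dz":0.0015,"wx":0,"wy":0,"wz":0,"jaw":0.9},{"dx":0,"dy":0,"dz":0.003,"wx":0,"wy":0,"wz":0,"jaw":0.9},{"dx":0,"dy":0,"dz":0.0045,"wx":0,"wy":0,"wz":0,"jaw":0.9},{"dx":0,"dy":0,"dz":0.006,"wx":0,"wy":0,"wz":0,"jaw":0.9},{"dx":0,"dy":0,"dz":0.007,"wx":0,"wy":0,"wz":0,"jaw":0.9},{"dx":0,"dy":0,"dz":0.007,"wx":0,"wy":0,"wz":0,"jaw":0.9}])

```text
time_s: 14.8
tcp_pos: [480.8, -28.2, 133.7]
tool_rot: [3.141, -0.001, 1.57]
wrist_force: [-4.6, 0.3, 10.1]
opening: 0.267
grip_force: 40.0
```

Call:
play_rows(increments=[{"dx":0,"dy":0,"dz":0.001,"wx":0,"wy":0,"wz":0,"jaw":0.9},{"dx":0,"dy":0,"dz":0.002,"wx":0,"wy":0,"wz":0,"jaw":0.9},{"dx":0,"dy":0,"dz":0.0025,"wx":0,"wy":0,"wz":0,"jaw":0.9},{"dx":0,"dy":0,"dz":0.0025,"wx":0,"wy":0,"wz":0,"jaw":0.9}])

```text
time_s: 15.3
tcp_pos: [481.0, -28.2, 133.4]
tool_rot: [3.141, -0.003, 1.57]
wrist_force: [-14.0, 1.6, 41.5]
opening: 0.264
grip_force: 40.2
```

```bash
python3 - <<'E'
from h import *
st=observe(); s=snapshot('scene'); d=snapshot('side')
inc([[480.5,-29.2,133]],1.5708,st)
c=(480.75,-29.9); e=(497,-358.7)
R_=[(c,100,49,(0,255,0)),(c,100,17,(0,0,255)),(c,155,12,(255,0,255)),(e,60,18,(0,255,255)),(e,104,17,(0,255,255))]
o=np.hstack([crop(s,260,150,410,350,2.5 and 3,R_)[:600],crop(d,225,110,310,310,3,R_,'side')]); cv2.imwrite('pics/p8.png',o); print(o.shape)
E
```

```text
15.3 tcp [481.  -28.2 133.4] F [-14.    1.6  41.5] open 0.264 w [ 0.   -0.02 -0.01]
[-0.001  -0.0005  0.0004]
(600, 705, 3)
```

View pics/p8.png

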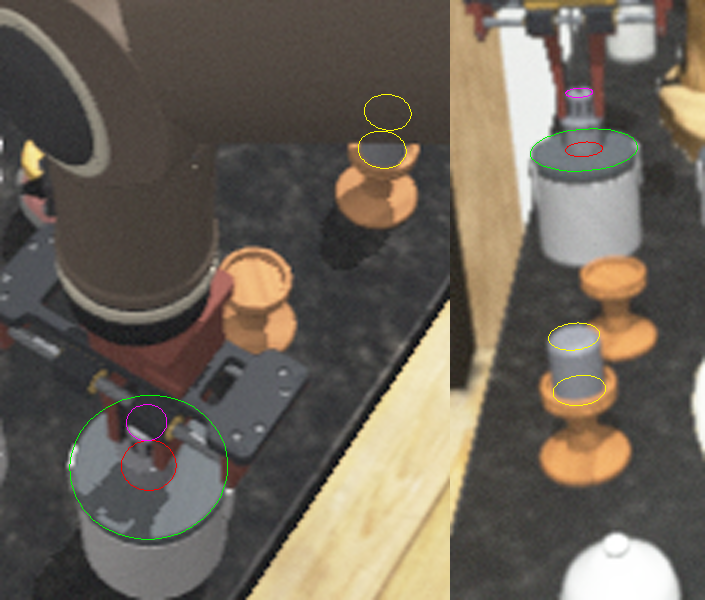

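Hard stop at z = 133.4 with 41 N, so the vent cap is home, and the side view shows it seated while the dust cap stands upright in its holder. I'll ease the push slightly, then hand in.

Call:
play_rows(increments=[{"dx":0,"dy":-0.0005,"dz":-0.001,"wx":0,"wy":0,"wz":0,"jaw":0.9},{"dx":0,"dy":-0.0005,"dz":-0.001,"wx":0,"wy":0,"wz":0,"jaw":0.9},{"dx":0,"dy":-0.0005,"dz":-0.001,"wx":0,"wy":0,"wz":0,"jaw":0.9}])

```text
time_s: 15.78
tcp_pos: [480.8, -28.2, 133.5]
tool_rot: [3.14, -0.002, 1.57]
wrist_force: [-8.1, -0.0, 26.7]
opening: 0.263
grip_force: 40.1
```

```bash
python3 -c "
from station import *
print(sign_off())"
```

```text
the job is handed in; nothing more can be done
None
```

The job is handed in, with no verdict returned: the dust cap stands upright and released in the empty holder, and the vent cap is snapped on, home against a hard stop and still held down with about 27 N; I moved nothing else.

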